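# Close the printing-plate clamp with its locking pin

### The arm

A 6-joint arm with a two-finger parallel gripper is mounted at the origin on the work surface. World frame = base frame: x ahead of the robot, y to its left, z up, the work surface at z = 0. Lengths are in mm, angles in rad, forces in N, time in s.
With the tool pointing down it reaches from about 350 to 725 mm from the base axis. Payload 4.3 kg.
Tool frame: the origin (TCP) lies on the centre line of the jaws, within the pads' length; the fingertips stand 22 mm ahead of it and the grasp point (between the pads) lies 3 mm ahead of it (nose_length is the distance from the TCP to the fingertips, in mm); z points along the fingers, y is the direction in which the jaws open and shut (so a half turn about z gives the same grasp; the last joint's range is limited). The gripper opens to 85 mm and grips with 20 to 120 N. Pads are 22 mm wide; open, the fingers measure 114 mm over their backs; the gripper's body (76 mm by 85 mm) begins 54 mm behind the grasp point. The pads swing forward as they close: fully open they stand 13 mm farther back than shut.
Start: joints at [-1.323, 0.377, 0.081, 1.274, 0, 1.46], TCP at [201.385, -538.617, 253.329] pointing down, gripper open.
Joint ranges: [-2.72, 2.72], [-0.84, 1.66], [-1.02, 1.22], [-1.77, 2.12], [-1.37, 1.28], [-3.14, 3.14]. Speed limits (rad/s): [2.57, 2.57, 3.14, 3.14, 3.14, 3.14].

### API

Orientations are given as a 3x3 rotation matrix whose columns are the frame's x, y, z axes.
In Python, from rig import * gives the robot as it stands. Calls block until the motion is done:
- move_pose(position, orientation): joint-space move of the TCP to a pose.
- line_to(position, speed=150, rotation=None): straight line of the TCP; rotation=None keeps the orientation; speed is the mean speed in mm/s.
- goto_joints(angles): joint-space move.
- grip(opening, newtons=None): finger opening in mm; newtons is the grip in N (None keeps the last); returns when the fingers have stopped.
- dwell(seconds).
- inverse_kinematics(position, orientation): joint angles nearest the present ones, or None.
- sense(): the state.
- camera(name): name is "scene" or "top"; returns a dict with "img" (400x640x3 uint8, red, green, blue), "K" (3x3 intrinsics, pixels), "cam_to_world" (4x4, takes a point from camera to world coordinates). Camera axes: x right, y up, looking along -z (the intrinsics and any distortion apply to the point x, -y, -z); pixel columns grow to the right and rows downward; lengths in mm; the calibration is good to about 2 mm. A picture is of the moment at which its call begins. There is no depth.
A pose or a line that the arm cannot do raises IKError and nothing moves.
- sign_off(): hands the job in, once; it reports no verdict.
Trained networks look in the newest picture that a camera, given by its name, has taken for a name from the list of things; names that differ only in an ending like _2 or _b are one class to them, and where a whole thing is asked for, a point or a joint stands for the part that bears it (a point fixed in the world has none). Each returns a list of dicts, best first, with "p" (0 to 1); they miss things now and then, are a little off and sometimes report something else, mostly with a low value. They report only what shows in the picture. A call takes as long as a camera call.
- spot_in(target, camera): "centre" ([x, y, z] in mm, in world coordinates, good to about 4 mm: the middle of the surface that is visible of it).
The state is a dict: "t": time; "qpos": joint angles; "joint_vel": joint speeds; "tau": joint torques, N m; "tcp_pos": TCP position; "tcp_rot": TCP orientation; "contact_force": force on the tool from outside, world axes, zero at the start; "moment": the same for the moment, N m; "finger_gap": finger opening in mm.
Only numpy, scipy, OpenCV 4.12 (cv2) and the standard library are available. Lean on these libraries where they do the work, as an engineer would, in place of code of your own. Each camera call takes 0.05 s, during which the arm holds its last target.

### The job

Close the plate clamp: lower the plywood cover with the yellow lug over the clamp's two blue posts until it lies flat on the packing, and let go. Take the locking pin out of its rack by the steel shaft, push it through the first post and into the lug, and let go of it there; then take it by the red handle and push it fully home through the lug and the other post, until the handle meets the post, and leave it there. Do not disturb the ink tin, the ink jar or the ink roller.

Things in the scene. Friction and masses are not known exactly. Their poses are not given: they have to be found in the camera images.
- clamp: Blue steel clamp fixed to the bench. Origin: centre of underside. Bed 120 (x) x 160 (y) x 20 mm high. Two posts at y = -45 and +45 mm, 32 (x) x 16 (y) mm in section up to z = 94 mm, then a 27 x 11 mm lead-in up to z = 100 mm. Each has a 15 mm round through-bore along y at z = 74 mm; outer faces at y = -53 and +53 mm. Plates and pads on the bed carry the cover at z = 32 mm.
- clamp_bore (a point): Midpoint between the posts on the line of their bores (clamp x = 0, y = 0, z = 74 mm); axes as the clamp's. The cover's bore centre ends here. The clamp is symmetric: the cover fits either way round and the pin may enter from either end.
- cover: Loose plywood board 110 (x) x 140 (y) x 10 mm, 0.2 to 0.4 kg. Origin: centre of underside; z up. Two through-holes 35 (x) x 19 (y) mm at y = -45 and +45 mm fit over the posts. In its middle a yellow lug, its grip, 40 (x) x 20 (y) mm, from z = 10 to 70 mm, with a 17 mm round through-bore along y at z = 42 mm.
- cover_bore (a point): Centre of the lug's bore: cover x = 0, y = 0, z = 42 mm; axes as the cover's.
- rack: Dark wooden pin rack fixed to the bench. Origin: on the bench under the pin's axis; y along the pin to its tip. Block 100 mm wide (x), 56 mm high, y = -90 to -17 mm, with an open groove where the pin's handle lies 6 mm below the top. The shaft juts out at z = 36 mm onto a notched rest (y = 55 to 70 mm, 42 mm high); between them it is free over a 6 mm base board. The pin lifts straight up.
- pin: Loose locking pin, 188 mm long, 0.11 to 0.21 kg. Origin: on its axis at the handle's shoulder; y points to the tip. Steel shaft 12 mm in diameter, y = 0 to 130 mm, the last 12 mm tapering to 6 mm. Red handle 28 x 28 mm, y = -58 to 0. Centre of mass about y = 40 mm. Starts level in the rack, origin at rack y = -20, z = 36 mm.
- pin_tip (a point): Tip of the pin (pin y = 130 mm).
- pin_mid (a point): Point on the pin's axis 53 mm from the shoulder (pin y = 53 mm). With the pin fully home it lies at the clamp's bore midpoint.
- pin_handle (a point): Middle of the pin's red handle (pin y = -29 mm). Left part-way in post and lug, the pin stays there with its handle sagging by up to about 0.1 rad.
- ink_tin: Bystander: red ink tin 72 mm in diameter, 50 mm high; origin at the centre of its underside.
- ink_jar: Bystander: ink jar with black cap, 56 mm in diameter, 75 mm high; origin at the centre of its underside.
- ink_roller: Bystander: lying ink roller, black rubber roll 44 mm in diameter and 100 mm long along y, wooden handle towards its -x to 130 mm from the origin; origin on the bench under the roll's centre.

How it is judged:
By the outcome, as a careful person would: the job done as asked, in the order asked, and still so for the second after the job is handed in, with the robot touching nothing.
It also fails if it takes over 70 s, if anything falls off the work surface, if the arm or the gripper's body presses on something with over 40 N, if the wrist force passes 120 N, or if a joint passes its speed limit or range.

## Working session

There is one attempt and no reset: what is moved stays moved. The work goes in short steps, each a Python script; the robot and the scene stay as the last script left them, time stands still between calls to the robot, and variables do not carry over. Pictures are saved under pics/ and viewed, and the job is handed in when it is done.

```bash
ls; mkdir -p pics
python3 - <<'E'
from rig import *
import cv2,numpy as np
for n in ["scene","top"]:
    c=camera(n); cv2.imwrite(f"pics/{n}0.png",c["img"][:,:,::-1]); print(n,c["K"].tolist(),np.round(c["cam_to_world"],3).tolist(),[k for k in c])
    for t in ["clamp","cover","cover_bore","clamp_bore","rack","pin","pin_tip","pin_handle","ink_tin","ink_jar","ink_roller"]:
        try: print(t,[(np.round(d["centre"],0).tolist(),round(d["p"],2)) for d in spot_in(t,n)[:2]])
        except Exception as e: print(t,e)
print(sense()["t"])
E
```

```text
pics
scene [[495.4915582560531, 0.0, 326.3153706220441], [0.0, 495.4915582560531, 199.65211433004131], [0.0, 0.0, 1.0]] [[-0.674, -0.562, 0.478, 1159.222], [0.738, -0.502, 0.451, 603.531], [-0.014, 0.657, 0.754, 1029.758], [0.0, 0.0, 0.0, 1.0]] ['img', 'K', 'cam_to_world']
clamp [([571.0, -10.0, 31.0], 0.85)]
cover [([528.0, -295.0, 14.0], 0.98)]
cover_bore [([528.0, -298.0, 10.0], 0.66)]
clamp_bore [([574.0, -6.0, 33.0], 0.96)]
rack [([477.0, 302.0, 37.0], 0.58)]
pin [([466.0, 328.0, 42.0], 0.95)]
pin_tip [([470.0, 326.0, 44.0], 0.77)]
pin_handle [([571.0, -8.0, 33.0], 0.7), ([474.0, 325.0, 48.0], 0.64)]
ink_tin [([737.0, 245.0, 49.0], 0.71), ([748.0, -280.0, 29.0], 0.64)]
ink_jar [([417.0, -6.0, 47.0], 0.75)]
ink_roller [([750.0, -279.0, 26.0], 0.82)]
top [[410.7289357275278, 0.0, 326.0910153944608], [0.0, 410.7289357275278, 200.09608407873978], [0.0, 0.0, 1.0]] [[0.029, 0.992, -0.127, 431.427], [-0.999, 0.031, 0.019, 42.788], [0.023, 0.126, 0.992, 1179.008], [0.0, 0.0, 0.0, 1.0]] ['img', 'K', 'cam_to_world']
clamp [([550.0, -29.0, 33.0], 0.71)]
cover [([517.0, -302.0, 11.0], 0.93)]
cover_bore [([517.0, -302.0, 7.0], 0.93), ([721.0, 234.0, 49.0], 0.19)]
clamp_bore [([551.0, -29.0, 31.0], 0.8)]
rack [([467.0, 293.0, 58.0], 0.71)]
pin [([470.0, 298.0, 49.0], 0.65)]
pin_tip [([471.0, 302.0, 43.0], 0.75), ([406.0, -22.0, 74.0], 0.61)]
pin_handle [([468.0, 300.0, 50.0], 0.82)]
ink_tin [([722.0, 234.0, 47.0], 0.94)]
ink_jar [([402.0, -22.0, 75.0], 0.69)]
ink_roller [([732.0, -280.0, 32.0], 0.9)]
1.2
```

View pics/scene0.png

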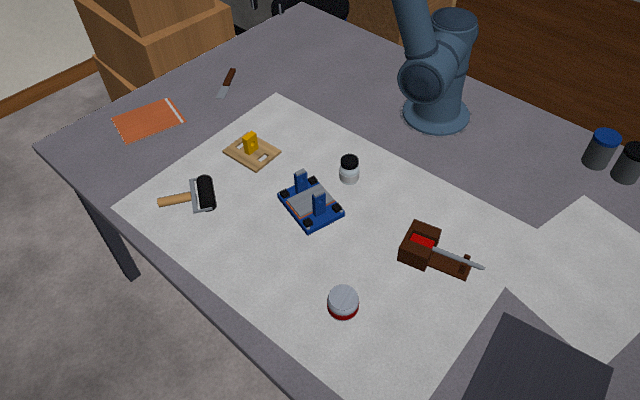

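View pics/top0.png

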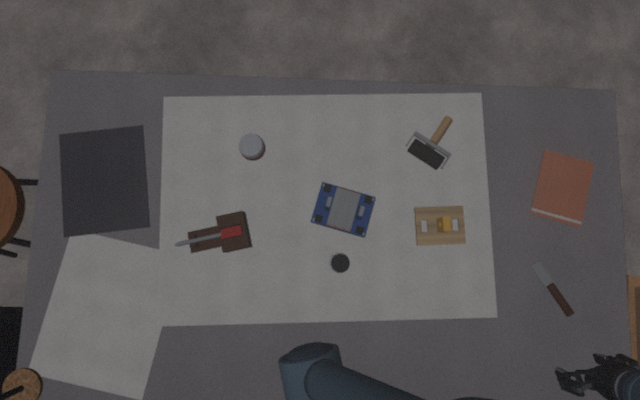

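The scene view shows the cover at about (252,152), clamp (311,205), rack and pin (435,248), jar (349,169), tin (343,302) and roller (203,194). The top view shows the same layout. The two cameras disagree by about 20 mm on every item, so I'll check both against the robot's known TCP.

```bash
cat > h.py <<'E'
import cv2,numpy as np
from rig import *
def proj(c,P):
    T=np.linalg.inv(c["cam_to_world"]); p=(T@np.r_[np.array(P,float),1])[:3]; q=c["K"]@np.array([p[0],-p[1],-p[2]]); return q[:2]/q[2]
def crop(c,fn,x0,x1,y0,y1,s,pts=(),col=(0,255,0)):
    im=np.ascontiguousarray(cv2.resize(c["img"][y0:y1,x0:x1,::-1],None,fx=s,fy=s,interpolation=cv2.INTER_CUBIC))
    for p in pts:
        q=(proj(c,p)+.5-[x0,y0])*s; cv2.circle(im,tuple(int(v) for v in q),2,col,-1)
    cv2.imwrite(fn,im)
E
python3 - <<'E'
from h import *
c=camera("scene"); d=camera("top")
ring=[(r*np.cos(a),r*np.sin(a),0) for r in (60,80,100) for a in np.linspace(0,6.28,40)]
crop(c,"pics/s1.png",380,500,0,150,5,ring)
s=sense();R=np.array(s["tcp_rot"]);t=np.array(s["tcp_pos"]);print(R.round(3).tolist(),s["finger_gap"])
pts=[t,t+22*R[:,2]]+[t+R[:,1]*k-R[:,2]*0 for k in(-57,57)]
crop(d,"pics/t1.png",540,640,330,400,7,pts)
print([proj(d,p) for p in pts])
E
```

```text
[[0.937, 0.35, 0.0], [0.35, -0.937, -0.0], [-0.0, 0.0, -1.0]] 85.40778799990638
[array([578.63533437, 365.70112277]), array([572.4355457 , 363.01572624]), array([554.92304176, 374.65785345]), array([602.16218762, 356.81443721])]
```

View pics/s1.png

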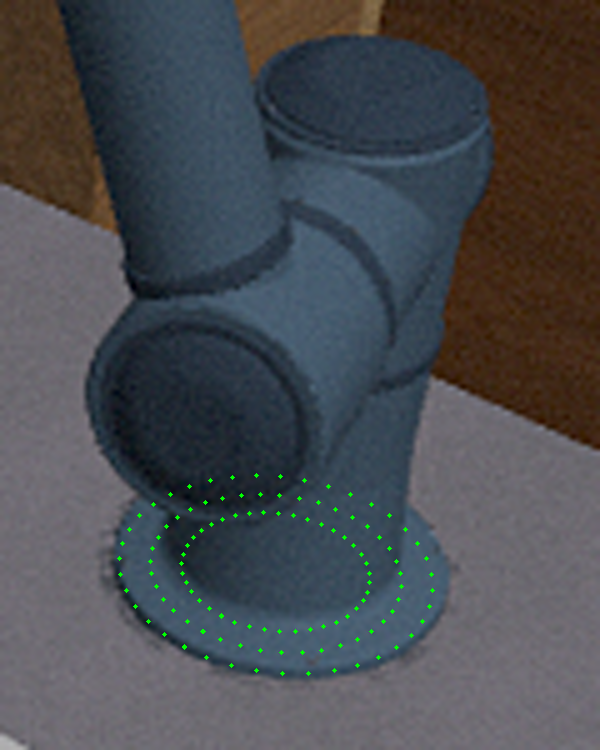

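View pics/t1.png

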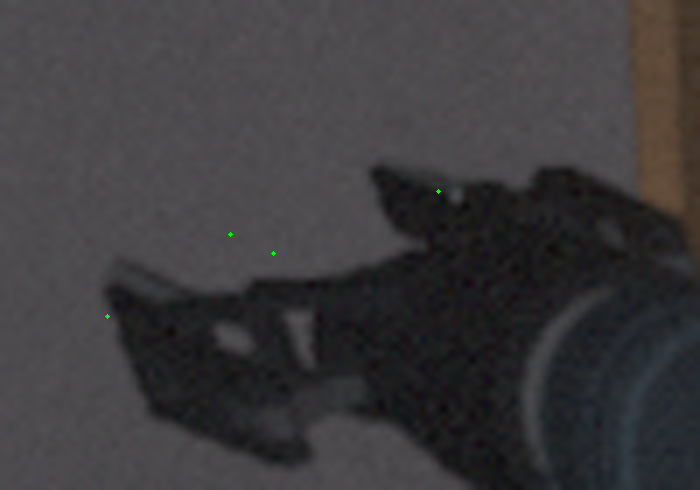

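In the scene view my ring model sits about 2 px left of the base ring (centre about (436,113)). In the top view the tips appear around 2–3 px from where they should project. To find which camera is biased, I'll bring the gripper over the cover, look again, and use the tips as a reference.

Run:
```python
from h import *
D=np.array([[1,0,0],[0,-1,0],[0,0,-1.]])
# jaw y along world x
R=np.array([[0,1,0],[1,0,0],[0,0,-1.]])
for RR in (R,-R*np.array([[1,1,-1]])): print(inverse_kinematics([522,-298,180],RR))
move_pose([522,-298,180],R); grip(20)
s=sense();R=np.array(s["tcp_rot"]);t=np.array(s["tcp_pos"]);print(s["t"],t,s["finger_gap"],s["qpos"])
c=camera("scene"); d=camera("top")
pts=[t+22*R[:,2]+R[:,1]*k+R[:,0]*m for k in(-10,10) for m in (-11,11)]
print([proj(d,p) for p in pts]);q=proj(c,t).astype(int)
x,y=q;crop(c,"pics/s2.png",x-60,x+60,y-60,y+60,5,pts)
x,y=proj(d,t).astype(int);crop(d,"pics/t2.png",x-60,x+60,y-60,y+60,5,pts)
```

```text
[-0.62424082  0.45810334  0.01314764  1.12584064  0.          0.94655551]
[-0.62424082  0.45810334  0.01314764  1.12584064  0.         -2.19503715]
3.4417 [ 521.96616583 -298.00437984  179.98607295] 19.789857712268716 [-6.24253733e-01  4.58092035e-01  1.30928672e-02  1.12583547e+00
 -5.40711230e-05  9.46588754e-01]
[array([457.98606882, 223.93470034]), array([449.26472199, 223.66957287]), array([457.89035236, 215.98395275]), array([449.19038221, 215.7162611 ])]
```

View pics/s2.png

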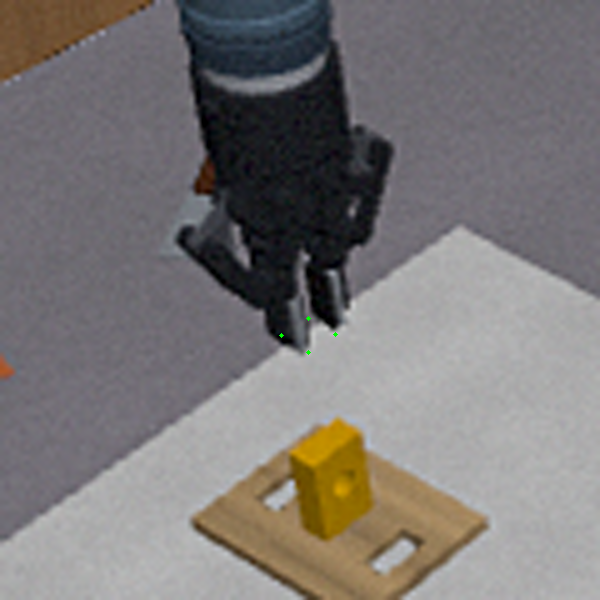

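View pics/t2.png

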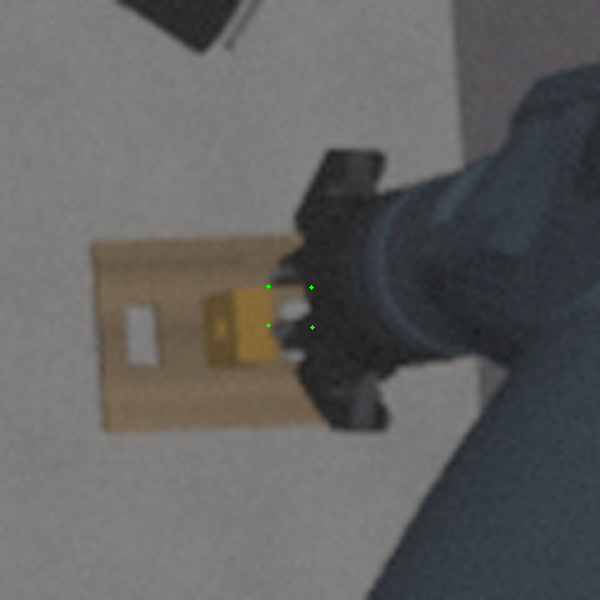

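The projected tips match to about 1–2 px in both cameras. In the scene crop they're near (308,340) and in the top crop near (275,305), so the network centres may be what's biased. I'll pick corners of known height instead, using zoomed crops.

Run:
```python
from h import *
c=camera("scene"); d=camera("top")
def strip(im,boxes,fn,s):
    cs=[cv2.resize(im[y:y+h,x:x+w,::-1],None,fx=s,fy=s,interpolation=cv2.INTER_CUBIC) for x,y,w,h in boxes]
    out=np.hstack(cs)
    for i in range(0,out.shape[0],10*s): cv2.putText(out,str(i//s),(0,i+4),0,.35,(0,0,255),1)
    off=0
    for (x,y,w,h) in boxes:
        for j in range(0,w,10): cv2.line(out,((off+j)*s,0),((off+j)*s,4),(0,0,255),1)
        off+=w
    cv2.imwrite(fn,out)
strip(c["img"],[(270,160,80,80)],"pics/s3a.png",7)
strip(c["img"],[(390,205,100,80)],"pics/s3b.png",7)
strip(d["img"],[(303,170,80,75)],"pics/t3a.png",7)
strip(d["img"],[(170,200,90,65)],"pics/t3b.png",7)
```

```text
(no output)
```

View pics/s3a.png

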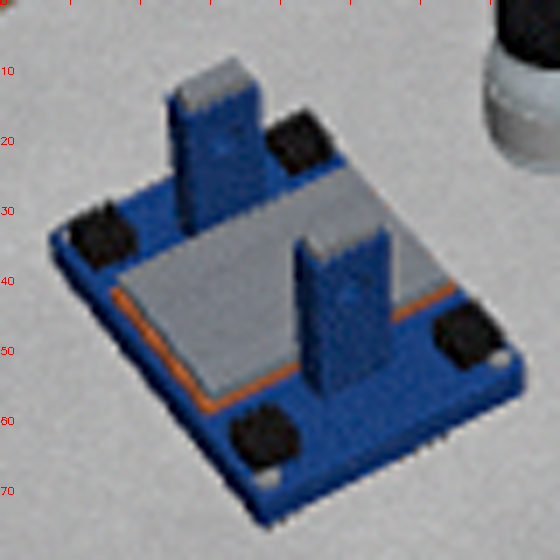

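View pics/s3b.png

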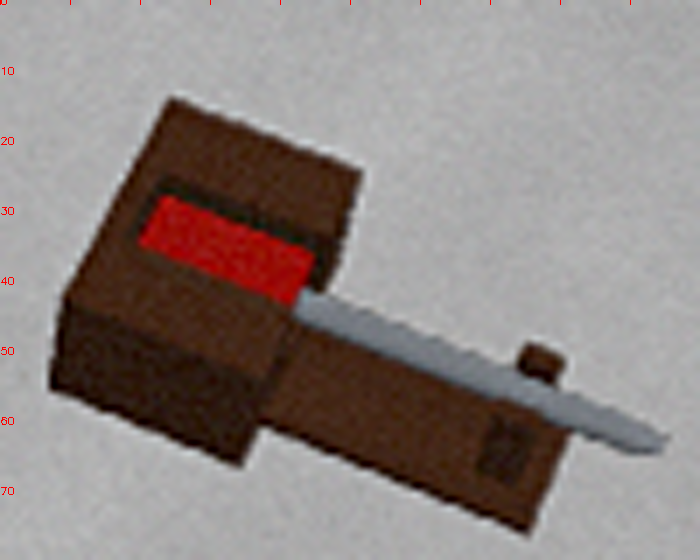

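View pics/t3a.png

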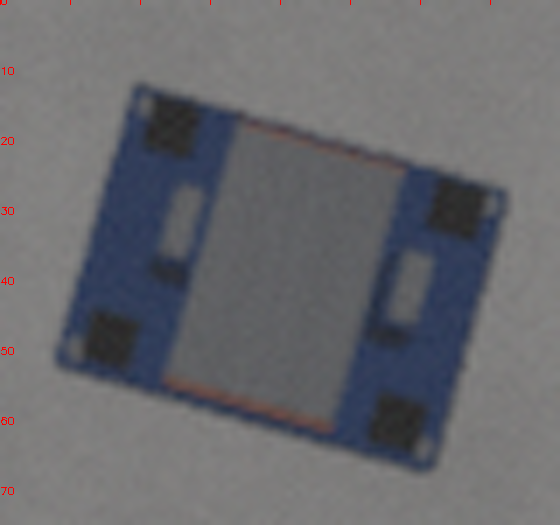

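View pics/t3b.png

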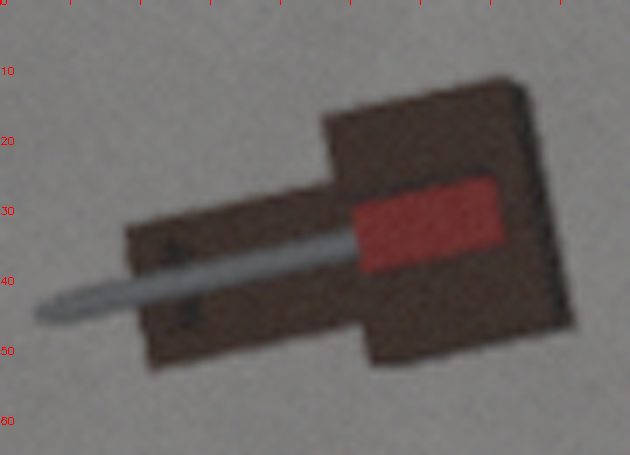

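The clamp (two posts, bed corners) and the rack with pin are clear in both views. Next are crops of the cover from the first pictures.

Run:
```python
import cv2,numpy as np
a=cv2.imread("pics/scene0.png")[120:180,215:290];b=cv2.imread("pics/top0.png")[195:255,405:475]
f=lambda i:cv2.resize(i,None,fx=5,fy=5,interpolation=cv2.INTER_CUBIC)
cv2.imwrite("pics/cov.png",np.hstack([f(a),f(b)]))
```

```text
(no output)
```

View pics/cov.png

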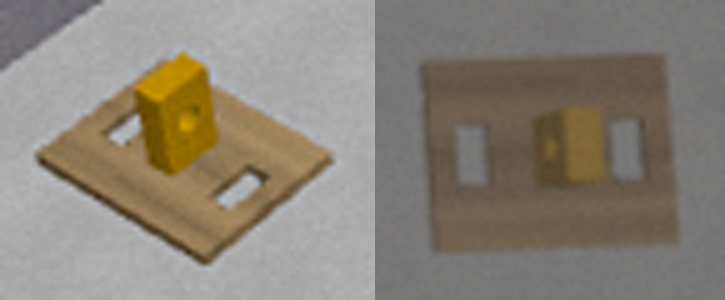

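The cover lies nearly square, with its lug at about (250,140) in the scene view and (445,224) in the top view. Now I'll fit x, y and yaw for each thing, per camera and jointly.

```bash
cat > fit.py <<'E'
from h import *
from scipy.optimize import least_squares
C={n:camera(n) for n in("scene","top")}
def px(p,o,s): return (np.array(p)+.5)/s-.5+np.array(o)
def fit(obs,x0,cams=("scene","top"),off=None):
    def r(v):
        ct,st=np.cos(v[2]),np.sin(v[2]);o=[]
        for cam,P,q in obs:
            if cam in cams: o.append(proj(C[cam],[v[0]+ct*P[0]-st*P[1],v[1]+st*P[0]+ct*P[1],P[2]])-q)
        return np.concatenate(o)
    s=least_squares(r,x0,loss='soft_l1',x_scale=[100,100,1]);return s.x,r(s.x).reshape(-1,2)
so=lambda p,P:("scene",P,px(p,(270,160),7)); to=lambda p,P:("top",P,px(p,(303,170),7))
clamp=[so((52,237),(60,-80,20)),so((267,527),(60,80,0)),so((522,375),(-60,80,20)),so((522,395),(-60,80,0)),so((217,83),(0,-45,100)),so((347,242),(0,45,100)),
 to((138,87),(60,80,20)),to((505,190),(60,-80,20)),to((432,468),(-60,-80,20)),to((60,360),(-60,80,20)),to((182,222),(0,45,100)),to((411,288),(0,-45,100))]
so=lambda p,P:("scene",P,px(p,(390,205),7)); to=lambda p,P:("top",P,px(p,(170,200),7))
rack=[so((172,98),(-50,-90,56)),so((361,172),(-50,-17,56)),so((68,298),(50,-90,56)),so((265,375),(50,-17,56)),so((52,390),(50,-90,0)),so((240,465),(50,-17,0)),so((667,441),(0,110,36)),
 to((325,117),(50,-17,56)),to((510,80),(50,-90,56)),to((372,365),(-50,-17,56)),to((572,325),(-50,-90,0)),to((37,315),(0,110,36))]
so=lambda p,P:("scene",P,px(p,(215,120),5)); to=lambda p,P:("top",P,px(p,(405,195),5))
cover=[so((37,157),(55,-70,10)),so((207,258),(55,70,10)),so((332,157),(-55,70,10)),so((135,94),(20,-10,70)),so((185,53),(-20,-10,70)),so((213,70),(-20,10,70)),
 to((47,64),(55,70,10)),to((287,55),(55,-70,10)),to((303,243),(-55,-70,10)),to((58,250),(-55,70,10)),to((194,109),(20,10,70)),to((227,107),(20,-10,70)),to((229,182),(-20,-10,70)),to((193,184),(-20,10,70))]
if __name__=="__main__":
  for n,o,x0 in(("clamp",clamp,(560,-20,-.2)),("rack",rack,(470,280,.1)),("cover",cover,(520,-300,0))):
    for cams in (("scene",),("top",),("scene","top")):
        v,r=fit(o,x0,cams);print(n,cams,v.round(3),"rms",np.sqrt((r**2).mean()).round(2),r.round(1).tolist() if len(cams)<2 else "")
E
python3 fit.py
```

```text
clamp ('scene',) [ 5.53897e+02 -2.57570e+01 -2.62000e-01] rms 0.97 [[-0.4, -0.4], [-0.6, 1.7], [1.4, -1.0], [1.3, 0.9], [-0.2, 0.2], [-0.6, -1.2]]
clamp ('top',) [ 5.55448e+02 -2.83190e+01 -2.49000e-01] rms 0.56 [[-0.5, -0.7], [0.9, -0.1], [0.4, 0.7], [-1.0, 0.5], [0.1, -0.1], [0.1, -0.2]]
clamp ('scene', 'top') [ 5.54825e+02 -2.73980e+01 -2.51000e-01] rms 0.86 
rack ('scene',) [4.65187e+02 3.26760e+02 2.61000e-01] rms 0.41 [[-0.4, -0.5], [0.4, -0.7], [-0.5, -0.1], [0.3, 0.3], [-0.4, -0.1], [0.6, 0.5], [-0.0, 0.3]]
rack ('top',) [4.68716e+02 3.25336e+02 2.45000e-01] rms 0.5 [[-0.3, -0.2], [-0.3, -0.6], [-0.2, 0.5], [1.1, 0.6], [0.2, -0.3]]
rack ('scene', 'top') [4.66744e+02 3.26513e+02 2.53000e-01] rms 0.66 
cover ('scene',) [ 5.17329e+02 -3.04027e+02  6.60000e-02] rms 0.36 [[0.2, -0.0], [-0.1, 0.3], [0.5, -0.3], [0.2, -0.4], [-0.1, 0.5], [-0.8, -0.1]]
cover ('top',) [ 5.18684e+02 -3.07295e+02  6.10000e-02] rms 0.47 [[0.3, -0.6], [0.5, -0.3], [0.2, 0.4], [0.4, 0.6], [-1.2, 0.0], [-0.6, 0.2], [0.1, -0.1], [-0.0, -0.3]]
cover ('scene', 'top') [ 5.17962e+02 -3.06155e+02  6.60000e-02] rms 0.61
```

The two cameras agree to within 3.5 mm: cover (518,-306, yaw .066), clamp (555,-27.4, -.251), rack (466.7,326.5, .253). Lug size and heights are consistent. Next I'll grasp the cover across its 40 mm side.

```bash
cat >> h.py <<'E'
def Rd(yaw):  # tool down, jaw axis along local x of a thing at yaw
    c,s=np.cos(yaw),np.sin(yaw); return np.array([[c,-s,0],[s,c,0],[0,0,1.]])@np.array([[0,1,0],[1,0,0],[0,0,-1.]])
def show(s=None):
    s=s or sense(); print("t",round(s["t"],2),"p",np.round(s["tcp_pos"],1),"F",np.round(s["contact_force"],1),"M",np.round(s["moment"],2),"gap",round(s["finger_gap"],1),"q",np.round(s["qpos"],2))
E
python3 - <<'E'
from h import *
R=Rd(.066);x,y=518,-306.2
print(inverse_kinematics([555,-27,200],Rd(-.251)),inverse_kinematics([x,y,56],R))
grip(85,60)
move_pose([x,y,120],R)
line_to([x,y,56],150)
show()
d=camera("top");c=camera("scene")
grip(30,60);show()
line_to([x,y,62],60);show()
line_to([x,y,180],200);show()
E
```

```text
[-0.1627775   0.35793877 -0.08642536  1.1264322   0.          1.65901882] [-0.63925545  0.55618781 -0.1682059   0.84640262  0.          0.86554088]
t 5.32 p [ 519.1 -306.8   57.7] F [0.2 0.3 0.5] M [-0.04 -0.03  0.02] gap 85.1 q [-0.64  0.55 -0.17  0.85  0.    0.87]
t 5.9 p [ 518.5 -306.4   56.6] F [1.8 0.1 4.1] M [ 0.1  -0.   -0.06] gap 39.2 q [-0.64  0.56 -0.17  0.85  0.    0.87]
t 6.15 p [ 517.5 -305.9   61.6] F [ 0.7  0.5 -3.5] M [ 0.   -0.02 -0.02] gap 39.4 q [-0.64  0.55 -0.16  0.86 -0.    0.87]
t 6.89 p [ 517.3 -305.7  178.6] F [-0.8 -0.5 -4.4] M [-0.01 -0.01 -0.06] gap 38.9 q [-0.64  0.46  0.01  1.13 -0.    0.87]
```

The cover is held (gap 39 mm, about 3.5 N of weight). I'll carry it over the clamp and measure the fit there.

Run:
```python
from h import *
R=Rd(-.251);x,y=555,-27.4
move_pose([x,y,200],R);line_to([x,y,172],100);dwell(.3);show()
c=camera("scene"); d=camera("top")
f=lambda i,x,y,w,h,s:cv2.resize(i[y:y+h,x:x+w,::-1],None,fx=s,fy=s,interpolation=cv2.INTER_CUBIC)
cv2.imwrite("pics/s4.png",f(c["img"],265,115,95,95,6));cv2.imwrite("pics/t4.png",f(d["img"],295,160,100,90,6))
```

```text
t 8.72 p [555.5 -27.5 172.6] F [-0.2 -0.2 -3.4] M [-0.   -0.03  0.05] gap 39.2 q [-0.16  0.37 -0.14  1.06 -0.    1.66]
```

View pics/s4.png

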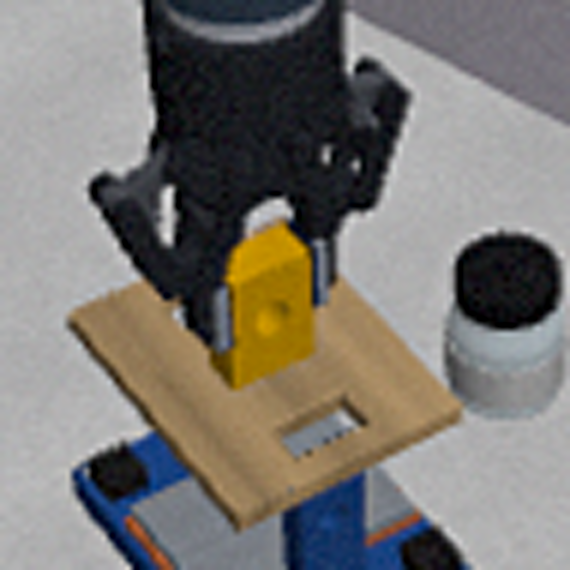

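View pics/t4.png

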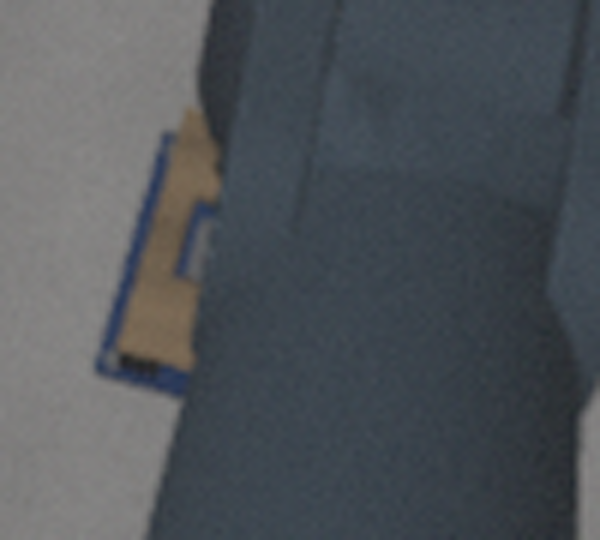

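The cover is level over the clamp, and the near post shows below the hole. In the scene crop the board corners are at (70,318), (240,520) and (462,412). I'll fit the cover in hand, then check with overlays.

```bash
cat > ov.py <<'E'
from fit import *
so=lambda p,P:("scene",P,px(p,(265,115),6))
z=116.6
o=[so((70,318),(55,-70,10+z)),so((240,521),(55,70,10+z)),so((462,410),(-55,70,10+z)),so((284,440),(17.5,35.5,10+z)),so((347,402),(-17.5,35.5,10+z)),so((367,423),(-17.5,54.5,10+z)),so((225,275),(20,-10,70+z)),so((310,262),(-20,10,70+z))]
v,r=fit(o,(555,-27,-.25));print(v.round(3),r.round(1).tolist())
def wire(img,cam,org,s,v,boxes,fn,z0=0):
    im=cv2.imread(img)
    ct,st=np.cos(v[2]),np.sin(v[2])
    def q(P):
        w=[v[0]+ct*P[0]-st*P[1],v[1]+st*P[0]+ct*P[1],P[2]+z0]
        return tuple(int(k) for k in np.round((proj(C[cam],w)-org+.5)*s-.5))
    for x,y,z,a,b,e in boxes:
        for zz in (z,e):
            c4=[q((x+i*a,y+j*b,zz)) for i,j in((-1,-1),(1,-1),(1,1),(-1,1))]
            for k in range(4): cv2.line(im,c4[k],c4[(k+1)%4],(0,255,0),1)
    cv2.imwrite(fn,im)
cb=[(0,0,0,60,80,20),(0,45,94,16,8,94),(0,-45,94,16,8,94),(0,45,100,13.5,5.5,100),(0,-45,100,13.5,5.5,100)]
vs=fit(clamp,(560,-20,-.25),("scene",))[0];vt=fit(clamp,(560,-20,-.25),("top",))[0]
wire("pics/s3a.png","scene",(270,160),7,vs,cb,"pics/s3w.png")
wire("pics/t3a.png","top",(303,170),7,vt,cb,"pics/t3w.png")
cv=[(0,0,0,55,70,10),(0,45,10,17.5,9.5,10),(0,0,10,20,10,70)]
wire("pics/s4.png","scene",(265,115),6,v,cv,"pics/s4w.png",116.6)
E
python3 ov.py
```

```text
[ 5.5585e+02 -2.4181e+01 -2.4900e-01] [[-0.1, 0.4], [0.2, 0.8], [0.9, 0.6], [-1.5, -0.9], [-0.2, -0.3], [0.7, 0.8], [-3.4, -1.1], [0.7, -0.6]]
```

View pics/s3w.png

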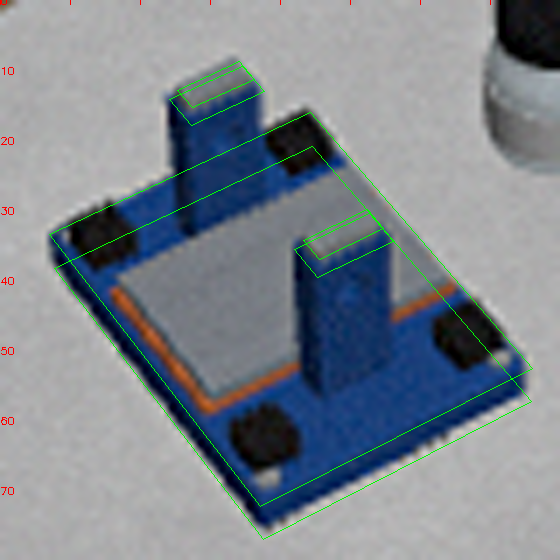

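View pics/t3w.png

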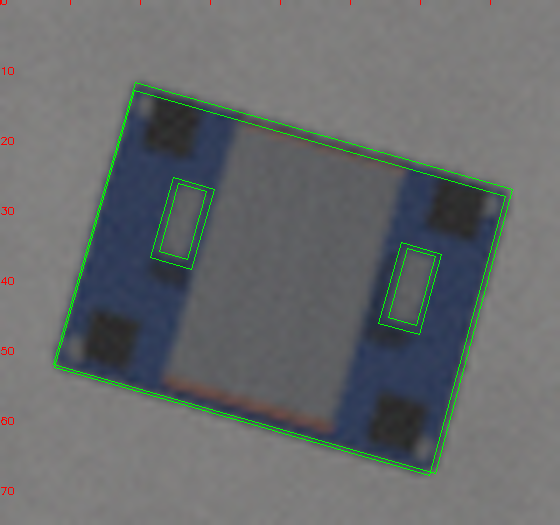

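View pics/s4w.png

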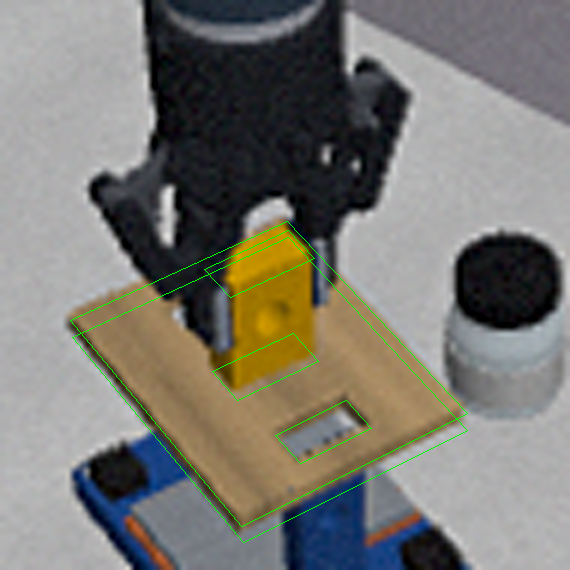

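The fits are within about 1 px. The two cameras still give relative offsets that differ by about 2 mm, and the lead-in tolerates ±4 mm. The visible hole and post in the top view can settle it.

```bash
cat >> ov.py <<'E'
print("vt",vt)
yaw=-.251
ct,st=np.cos(yaw),np.sin(yaw)
for dy,nm in((-1.1,"a"),(0,"b")):
    vc=[555.5-st*dy,-27.5+ct*dy,yaw]
    wire("pics/t4.png","top",(295,160),6,vc,[(0,0,10,55,70,10),(0,45,10,17.5,9.5,0)],"pics/tmp.png",116.6)
    wire("pics/tmp.png","top",(295,160),6,vt,cb,f"pics/t4{nm}.png")
a=cv2.imread("pics/t4.png");b=cv2.imread("pics/t4a.png")
k=lambda i:cv2.resize(i[80:400,80:270],None,fx=2,fy=1.8,interpolation=cv2.INTER_CUBIC)
cv2.imwrite("pics/t4c.png",np.hstack([k(a),k(b)]))
E
python3 ov.py|tail -1
```

```text
vt [ 5.55447765e+02 -2.83188842e+01 -2.48676194e-01]
```

View pics/t4c.png

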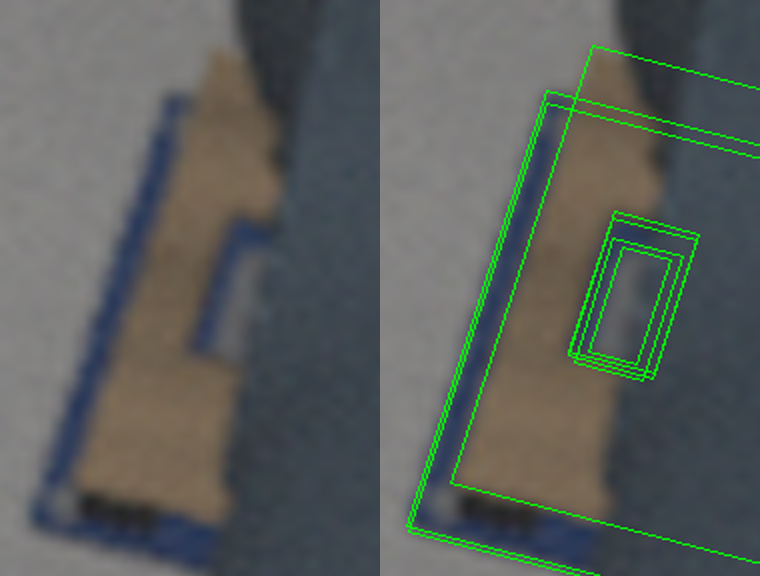

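In the top view the board edge and the post both match their overlays to about 0.3 px, so the cover is aligned to under 1 mm. I'll lower it step by step and watch the force.

Run:
```python
from h import *
x,y=555.2,-27.7
R=Rd(-.25)
s=sense();F0=np.array(s["contact_force"])
for z in (158,152,147,143,138,130):
    line_to([x,y,z],60,R);dwell(.1);s=sense();F=np.array(s["contact_force"]);print(z,end=" ");show(s)
    if np.linalg.norm(F-F0)>12: break
```

```text
158 t 9.5 p [555.1 -27.7 157.9] F [-0.5  0.9 -2.8] M [-0.    0.01  0.02] gap 39.2 q [-0.16  0.38 -0.16  1.03 -0.    1.66]
152 t 9.85 p [555.1 -27.7 151.9] F [-0.   0.6 -3.2] M [0.01 0.01 0.01] gap 39.0 q [-0.16  0.39 -0.17  1.01  0.    1.66]
147 t 10.2 p [555.1 -27.7 146.9] F [-0.3 -0.4 -3.9] M [ 0.07 -0.02 -0.04] gap 39.1 q [-0.16  0.39 -0.18  1.   -0.    1.66]
143 t 10.55 p [555.1 -27.7 142.9] F [-0.1  0.2 -3.9] M [ 0.01 -0.03  0.02] gap 38.8 q [-0.16  0.4  -0.19  0.99 -0.    1.66]
138 t 10.9 p [555.1 -27.7 137.9] F [ 0.4  0.1 -4.5] M [-0.03 -0.    0.  ] gap 39.2 q [-0.16  0.4  -0.19  0.98 -0.    1.66]
130 t 11.28 p [555.1 -27.7 129.8] F [-0.1  0.5 -2.3] M [-0.    0.02  0.02] gap 39.2 q [-0.16  0.41 -0.21  0.96  0.    1.66]
```

Run:
```python
from h import *
x,y=555.2,-27.7
R=Rd(-.25)
for z in (110,95,91,89.5,88.5,87.5):
    line_to([x,y,z],60 if z>91 else 25,R);dwell(.1);s=sense();print(z,end=" ");show(s)
    if s["contact_force"][2]>4 or np.abs(s["contact_force"][:2]).max()>10: break
```

```text
110 t 11.87 p [555.2 -27.7 110.1] F [-0.   0.5 -3.4] M [ 0.03 -0.04 -0.03] gap 39.3 q [-0.16  0.42 -0.23  0.91  0.    1.66]
95 t 12.37 p [555.2 -27.7  95. ] F [-0.4  0.9 -4. ] M [-0.03 -0.02  0.03] gap 39.2 q [-0.16  0.44 -0.26  0.88 -0.    1.66]
91 t 12.78 p [555.2 -27.7  91. ] F [-0.1  0.2 -3.4] M [-0.04  0.01 -0.02] gap 39.1 q [-0.16  0.44 -0.26  0.87  0.    1.66]
89.5 t 13.12 p [555.2 -27.7  89.5] F [ 0.3  0.2 -3.3] M [ 0.01  0.06 -0.07] gap 39.3 q [-0.16  0.44 -0.26  0.87 -0.    1.66]
88.5 t 13.47 p [555.5 -27.7  88.7] F [-0.  -0.5 -2.8] M [ 0.02 -0.14  0.02] gap 39.2 q [-0.16  0.44 -0.26  0.86  0.    1.66]
87.5 t 13.82 p [555.4 -27.7  88.6] F [-2.9  0.5  5.5] M [0.11 0.59 0.07] gap 39.3 q [-0.16  0.44 -0.27  0.86 -0.    1.66]
```

The cover seated at TCP z 88.6, where 88 was expected. Releasing and checking.

Run:
```python
from h import *
grip(70);show()
line_to([555.2,-27.7,150],200)
v=[466.7,326.5,.253]
R=Rd(v[2])
for RR in (R,R*np.array([[-1,-1,1]])): print(inverse_kinematics([460,350,150],RR))
# pin entry candidates: tip toward clamp -y (enter from +y) or toward +y
for sgn in (1,-1):
    for yaw in(-.25,-.25+np.pi,-.25-np.pi): 
        u=np.array([.248,.969])*sgn; p=np.array([555.4,-28])-u*85
        print(sgn,round(yaw,2),p.round(),inverse_kinematics([*p,100],Rd(yaw)))
move_pose([470,345,170],R)
c=camera("scene"); d=camera("top")
f=lambda i,x,y,w,h,s:cv2.resize(i[y:y+h,x:x+w,::-1],None,fx=s,fy=s,interpolation=cv2.INTER_CUBIC)
cv2.imwrite("pics/s5.png",np.hstack([f(c["img"],270,160,80,80,5),f(d["img"],303,165,80,80,5)]))
show()
```

```text
t 14.23 p [555.3 -27.7  87.5] F [0.1 0.8 0.2] M [-0.01  0.02  0.  ] gap 69.9 q [-0.16  0.44 -0.27  0.86 -0.    1.66]
[ 0.54068838  0.43148558 -0.1093767   1.02993404  0.          1.8584847 ]
[ 0.54068838  0.43148558 -0.1093767   1.02993404  0.         -1.28310795]
1 -0.25 [ 534. -110.] [-0.31996893  0.41359565 -0.27849552  0.87870516  0.          1.5008274 ]
1 2.89 [ 534. -110.] [-0.31996893  0.41359565 -0.27849552  0.87870516  0.         -1.64076526]
1 -3.39 [ 534. -110.] [-0.31996893  0.41359565 -0.27849552  0.87870516  0.         -1.64076526]
-1 -0.25 [576.  54.] [-0.0155112   0.47344904 -0.18161525  0.91573204  0.          1.80528512]
-1 2.89 [576.  54.] [-0.0155112   0.47344904 -0.18161525  0.91573204  0.         -1.33630753]
-1 -3.39 [576.  54.] [-0.0155112   0.47344904 -0.18161525  0.91573204  0.         -1.33630753]
t 16.23 p [470.7 343.8 169.8] F [-0.1  0.5 -0.3] M [ 0.02  0.04 -0.01] gap 70.1 q [ 0.52  0.43 -0.06  1.08 -0.    1.84]
```

View pics/s5.png

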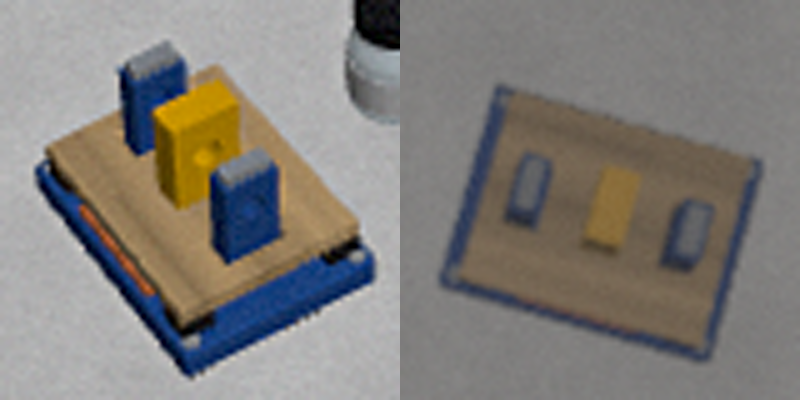

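The cover lies flat: in the top view the posts are at about (532,180) and (693,228) with the lug midway. In the scene view the board sits on the packing. Next I'll take the pin by its shaft, with the grip at its centre of mass.

Run:
```python
from h import *
R=Rd(.253)
x,y=461.7,345.9
grip(50,60)
move_pose([x,y,110],R)
line_to([x,y,39],120);dwell(.1);show()
grip(5,70);dwell(.1);show()
line_to([x,y,60],60);dwell(.1);show()
line_to([x,y,180],200);show()
c=camera("scene"); d=camera("top")
f=lambda i,x,y,w,h,s:cv2.resize(i[y:y+h,x:x+w,::-1],None,fx=s,fy=s,interpolation=cv2.INTER_CUBIC)
cv2.imwrite("pics/s6.png",np.hstack([f(c["img"],370,130,140,140,4),f(d["img"],140,180,60,140,4)]))
```

```text
t 17.75 p [462.8 346.6  40.4] F [ 0.6 -0.1 -0.4] M [0.02 0.04 0.01] gap 50.4 q [ 0.53  0.53 -0.26  0.78  0.    1.85]
t 18.3 p [462.1 346.1  39.6] F [-0.9 -0.5  5.3] M [-0.1   0.14 -0.04] gap 9.8 q [ 0.53  0.53 -0.26  0.78 -0.    1.85]
t 18.9 p [461.4 345.7  59.7] F [-0.8  1.  -1.8] M [ 0.01  0.01 -0.03] gap 9.6 q [ 0.53  0.51 -0.24  0.82  0.    1.85]
t 19.65 p [461.1 345.5 178.8] F [-0.7 -0.6 -1.9] M [ 0.01  0.04 -0.03] gap 9.5 q [ 0.53  0.41 -0.06  1.1   0.    1.85]
```

View pics/s6.png

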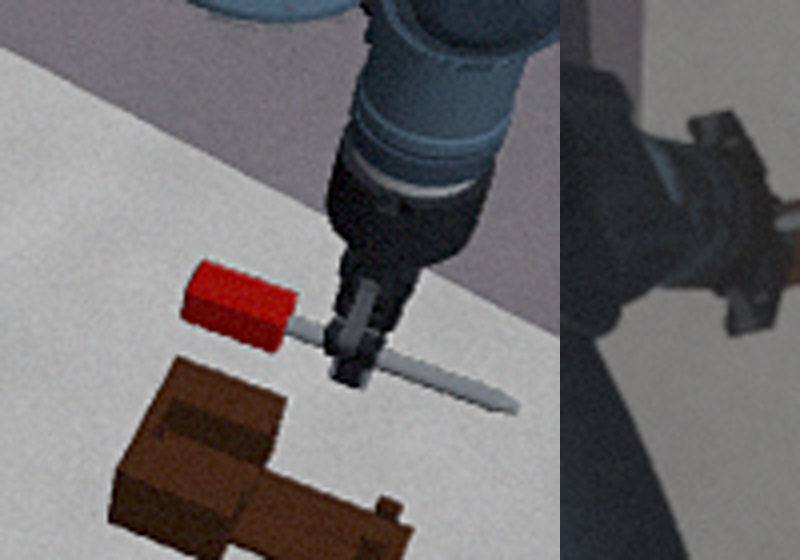

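The pin is held level by the shaft, with the handle at crop (240,305) and the tip at (518,408). I'll enter from the clamp's +y end, which the scene camera can see, and measure before inserting.

```bash
cat >> h.py <<'E'
YC=-.25; O=np.array([555.3,-27.7]); EX=np.array([np.cos(YC),np.sin(YC)]); EY=np.array([-np.sin(YC),np.cos(YC)])
def cl(x,y,z): return [*(O+EX*x+EY*y),z]
E
python3 - <<'E'
from h import *
R=Rd(YC+np.pi)
move_pose(cl(0,165,180),R);line_to(cl(0,165,77.4),150);dwell(.3);show()
c=camera("scene"); d=camera("top")
cv2.imwrite("pics/raw_s7.png",c["img"][:,:,::-1])
T=np.array(cl(0,165,74.0))
pts=[T-np.r_[EY,0]*k for k in (-40,0,90)]
print([proj(c,p).round(1).tolist() for p in pts])
crop(c,"pics/s7.png",285,385,150,250,6,[])
crop(c,"pics/s7p.png",285,385,150,250,6,pts+[cl(0,53,74),cl(0,10,74)])
crop(d,"pics/t7.png",240,370,150,250,6,pts+[cl(0,53,100),cl(0,-37,100)])
E
```

```text
t 23.47 p [596.8 132.2  78.3] F [-0.6 -0.6 -2. ] M [-0.05 -0.02  0.  ] gap 9.9 q [ 0.11  0.55 -0.11  0.91 -0.   -1.21]
[[354.3, 241.6], [344.7, 230.5], [324.5, 207.0]]
```

View pics/s7.png

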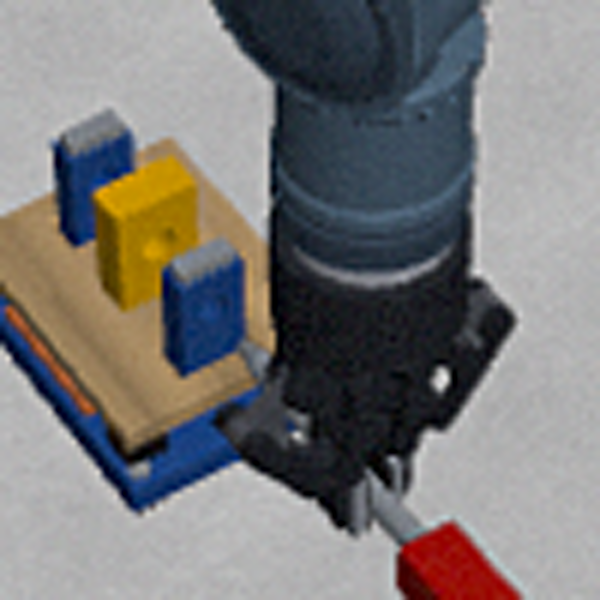

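View pics/s7p.png

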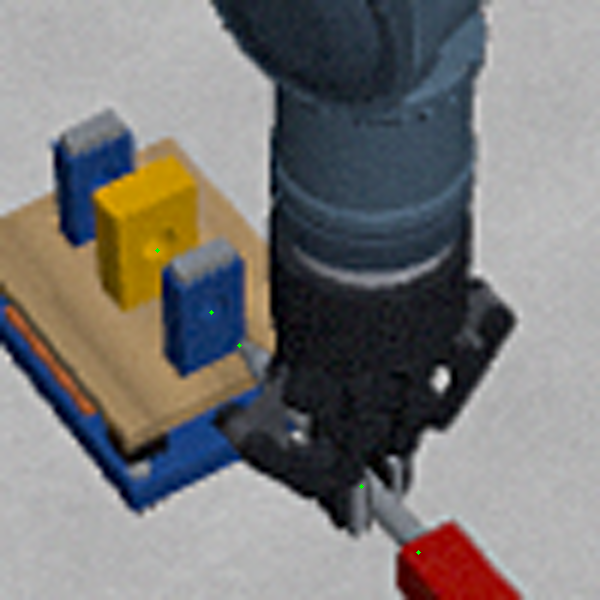

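View pics/t7.png

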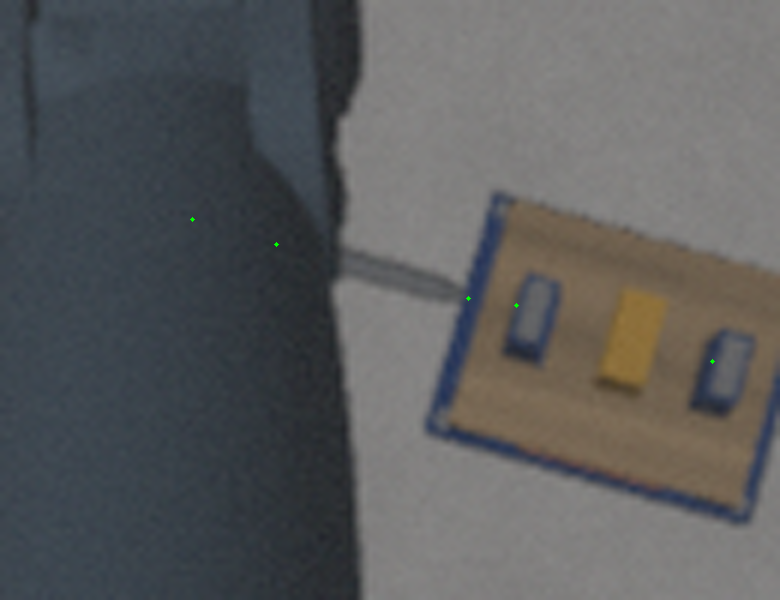

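The tip, bores and overlay points agree within about 1 px: post bore at (213,307), lug bore at (160,243). Inserting with force checks.

Run:
```python
from h import *
R=Rd(YC+np.pi)
for t in (150,142,136,130,124,112,102):
    line_to(cl(0,t,77.4),60,R);dwell(.1);s=sense()
    p=np.array(s["tcp_pos"])[:2]-O;F=np.array(s["contact_force"]);print(t,"cl",(p@EX).round(2),(p@EY).round(1),np.round(s["tcp_pos"][2],1),"Fx",(F[:2]@EX).round(1),"Fy",(F[:2]@EY).round(1),"Fz",F[2].round(1),np.round(s["moment"],2),round(s["t"],1))
    if np.linalg.norm(F)>12: break
```

```text
150 cl 0.04 149.9 77.4 Fx 0.3 Fy 0.5 Fz -1.1 [ 0.04 -0.    0.06] 24.1
142 cl 0.0 142.0 77.4 Fx -0.9 Fy 0.5 Fz -0.8 [ 0.    0.04 -0.02] 24.4
136 cl 0.0 135.9 77.4 Fx 0.5 Fy 0.9 Fz -0.3 [ 0.01  0.01 -0.01] 24.8
130 cl 0.03 129.9 77.4 Fx 0.7 Fy 0.1 Fz -2.0 [ 0.05 -0.01 -0.03] 25.1
124 cl 0.02 123.9 77.4 Fx 1.4 Fy 0.5 Fz -0.8 [-0.01 -0.01 -0.04] 25.5
112 cl 0.03 111.9 77.4 Fx -0.2 Fy 0.1 Fz -0.5 [ 0.02 -0.   -0.01] 25.9
102 cl -0.01 101.9 77.4 Fx -0.6 Fy 0.6 Fz -1.5 [ 0.04  0.05 -0.01] 26.4
```

Run:
```python
from h import *
R=Rd(YC+np.pi)
for t in (94,88,82):
    line_to(cl(0,t,77.4),50,R);dwell(.1);s=sense()
    p=np.array(s["tcp_pos"])[:2]-O;F=np.array(s["contact_force"]);print(t,"cl",(p@EX).round(2),(p@EY).round(1),np.round(s["tcp_pos"][2],1),"Fx",(F[:2]@EX).round(1),"Fy",(F[:2]@EY).round(1),"Fz",F[2].round(1),np.round(s["moment"],2),round(s["t"],1))
    if np.linalg.norm(F)>12: break
else:
    c=camera("scene");crop(c,"pics/s8.png",285,385,150,250,6,[])
```

```text
94 cl -0.02 93.9 77.4 Fx -0.1 Fy 0.7 Fz -1.4 [-0.02  0.02 -0.04] 26.8
88 cl 0.0 87.9 77.4 Fx 0.6 Fy -0.1 Fz -1.0 [ 0.03  0.03 -0.01] 27.1
82 cl 0.01 81.9 77.4 Fx 0.3 Fy -0.4 Fz -1.2 [ 0.01 -0.02  0.02] 27.5
```

View pics/s8.png

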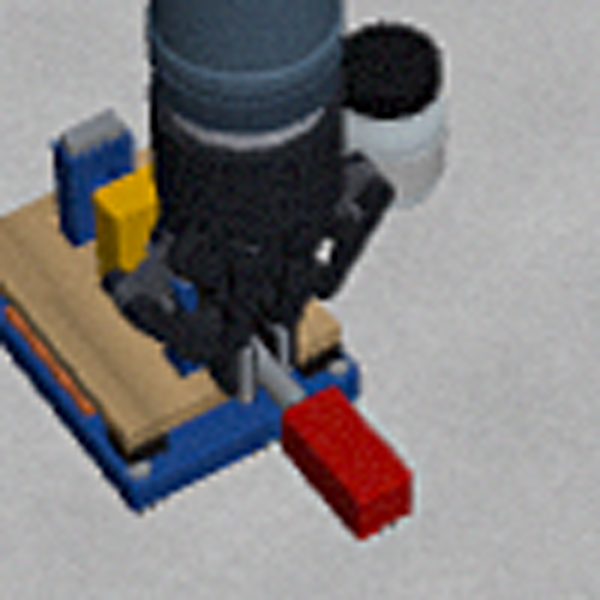

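The pin is in post and lug without resistance, and the handle is outside at crop (345,460). Releasing it and looking at the sag.

Run:
```python
from h import *
R=Rd(YC+np.pi)
grip(60);show()
line_to(cl(0,82,170),200,R)
move_pose(cl(0,155,170),R)
c=camera("scene");d=camera("top");cv2.imwrite("pics/raw_s9.png",c["img"][:,:,::-1]);cv2.imwrite("pics/raw_t9.png",d["img"][:,:,::-1])
for n in("scene","top"): print([(np.round(q["centre"]),round(q["p"],2)) for q in spot_in("pin_handle",n)[:2]])
crop(c,"pics/s9.png",275,375,160,260,6,[])
show()
```

```text
t 28.09 p [575.6  51.8  77.5] F [-1.2 -0.4 -1. ] M [ 0.03  0.02 -0.03] gap 60.3 q [-0.02  0.49 -0.21  0.86 -0.   -1.34]
[(array([598., 119.,  77.]), 0.79)]
[(array([576.,  47.,  79.]), 0.56)]
t 29.3 p [593.  121.5 169.1] F [ 0.4  0.5 -0.4] M [ 0.03 -0.07 -0.02] gap 59.9 q [ 0.1   0.47  0.01  1.11 -0.   -1.22]
```

View pics/s9.png

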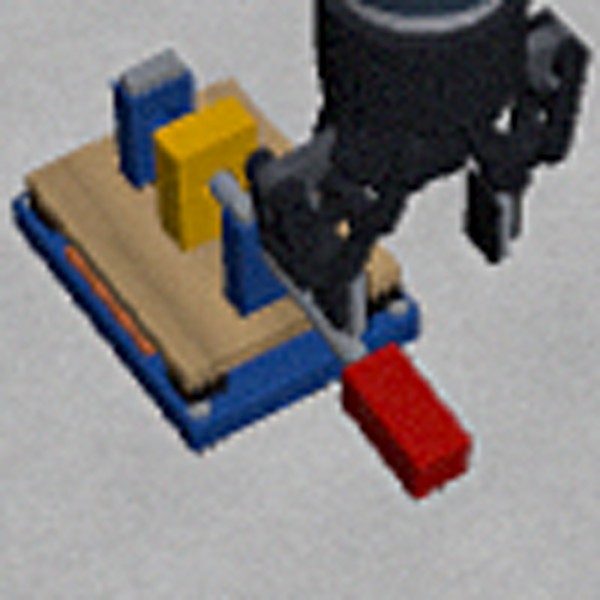

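The shaft now runs from the handle through the near post to the lug, visible at crop (225,190), and the pin stayed in place when released. I'll fit the handle's sag from its corners.

Run:
```python
from h import *
from scipy.optimize import least_squares
c=camera("scene")
o=[((345,372),(14,0,14)),((392,345),(-14,0,14)),((471,436),(-14,-58,14)),((420,469),(14,-58,14)),((418,498),(14,-58,-14)),((468,463),(-14,-58,-14))]
def f(v):
    y,z,pt,lat,yaw=v;r=[]
    for p,(a,b,h) in o:
        # pin y -> clamp -y ; local b negative => outward; sag pt>0 lowers outward
        w=-b; yy=y+w*np.cos(pt)-h*np.sin(pt)*(-1)*0; yy=y+w*np.cos(pt)-h*np.sin(pt); zz=z-w*np.sin(pt)+h*np.cos(pt)
        P=cl(lat+a+yaw*w,yy,zz)
        r.append(proj(c,P)+[.4,-.6]-((np.array(p)+.5)/6-.5+[275,160]))
    return np.concatenate(r+[[ (v[3])/1.5,(v[4])/.03]])
s=least_squares(f,[122,72,.05,0,0],x_scale=[10,10,.1,1,.1]);print(s.x.round(3),s.fun.round(1))
```

```text
[ 1.23294e+02  5.78230e+01 -8.40000e-02 -1.02000e-01  1.00000e-02] [-0.9  0.5  0.6  0.1  0.8 -0.8 -0.3 -1.1 -0.6  0.3  0.4  1.  -0.1  0.3]
```

The image leaves height and pitch coupled. With the post as a constraint, the sag is about 0.1 rad and the handle middle is at clamp y≈151, z≈62. I'll grasp the handle with the tool tilted to match, softly enough to let it align, then level it.

```bash
cat >> h.py <<'E'
from scipy.spatial.transform import Rotation as Ro
def Rt(pt): return Ro.from_rotvec(np.r_[EX,0]*(-pt)).as_matrix()@Rd(YC+np.pi)
def cs(tag=""):
    s=sense();p=np.array(s["tcp_pos"])[:2]-O;F=np.array(s["contact_force"]);M=np.array(s["moment"])
    print(tag,"cl",(p@EX).round(2),(p@EY).round(1),round(s["tcp_pos"][2],1),"F",(F[:2]@EX).round(1),(F[:2]@EY).round(1),F[2].round(1),"M",(M[:2]@EX).round(2),(M[:2]@EY).round(2),M[2].round(2),"gap",round(s["finger_gap"],1),"t",round(s["t"],1));return F
E
python3 - <<'E'
from h import *
grip(70,30)
move_pose(cl(0,152,130),Rt(.1))
line_to(cl(0,151.3,65),120,Rt(.1));dwell(.1);cs("down")
c=camera("scene");crop(c,"pics/s10.png",275,375,160,260,5,[])
grip(20,30);dwell(.1);cs("grip")
c=camera("scene");crop(c,"pics/s11.png",275,375,160,260,5,[])
a=cv2.imread("pics/s10.png");b=cv2.imread("pics/s11.png");cv2.imwrite("pics/s1011.png",cv2.resize(np.hstack([a,b]),(800,400)))
E
```

```text
down cl 1.12 151.7 66.5 F -0.5 0.1 0.1 M 0.07 0.02 -0.03 gap 69.8 t 30.7
grip cl 0.06 151.4 65.1 F -0.0 1.0 2.0 M 0.07 0.08 -0.04 gap 27.1 t 31.3
```

View pics/s1011.png

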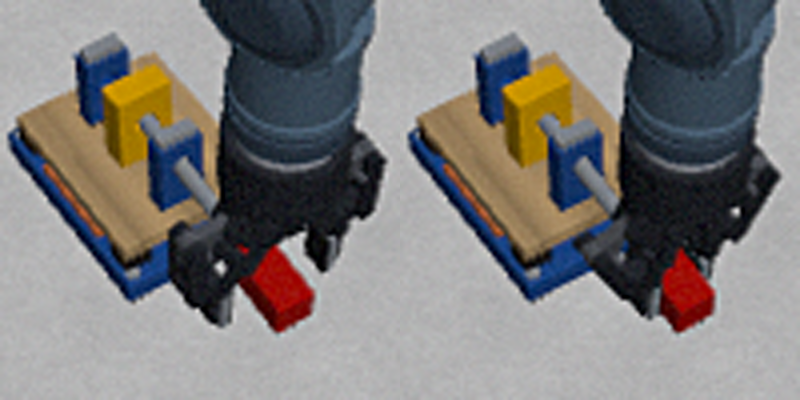

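The handle is held between the pads (gap 27 mm) and the shaft still sits in post and lug. Leveling by pivoting about the post, then a look.

Run:
```python
from h import *
for pt in (.067,.033,0):
    yz=np.array([151-45,0]);
    z=77-106*pt*1.13
    line_to(cl(0,151.1+3*pt,z),40,Rt(pt));dwell(.1);cs(pt)
c=camera("scene");crop(c,"pics/s12.png",275,375,160,260,6,[])
```

```text
0.067 cl -0.22 151.0 68.7 F -0.2 -0.2 -1.4 M -0.09 -0.04 0.05 gap 27.8 t 31.7
0.033 cl -0.45 151.2 72.6 F 0.3 0.8 -1.1 M 0.18 -0.01 0.0 gap 27.4 t 32.0
0 cl -0.28 151.1 76.7 F 0.7 -0.5 -0.9 M 0.06 0.04 0.03 gap 27.6 t 32.4
```

View pics/s12.png

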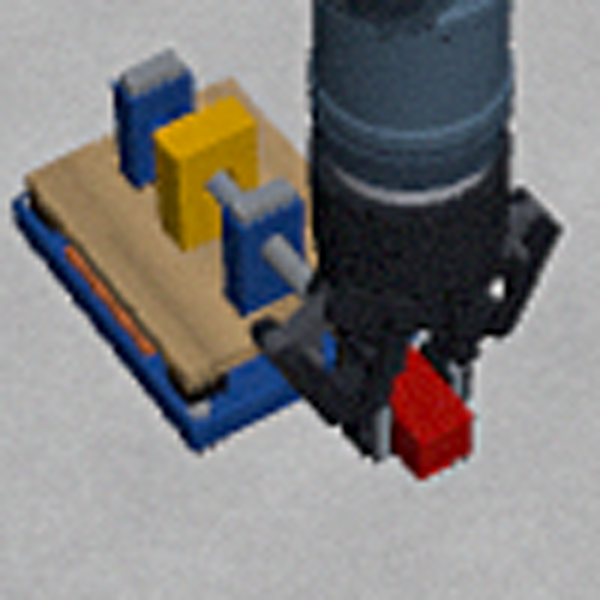

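The pin is level in post and lug. Pushing in small steps, watching the force.

Run:
```python
from h import *
for t in (140,132,126,122,118,114,110,106,100,94,90,87):
    line_to(cl(0,t,77),60,Rt(0));dwell(.06);F=cs(t)
    if np.linalg.norm(F)>10: break
```

```text
140 cl -0.02 139.8 77.0 F 0.6 0.5 -0.6 M 0.08 0.07 -0.03 gap 27.4 t 32.8
132 cl 0.02 131.8 77.0 F 0.3 0.2 -1.6 M 0.11 0.05 0.01 gap 27.3 t 33.2
126 cl -0.01 125.8 77.0 F 0.7 0.4 -0.9 M 0.06 -0.02 0.01 gap 27.5 t 33.5
122 cl 0.01 121.9 77.0 F 0.5 -0.2 -0.3 M 0.02 0.03 0.03 gap 27.4 t 33.8
118 cl -0.01 117.9 77.0 F 0.2 0.1 -0.2 M 0.08 -0.02 0.04 gap 27.6 t 34.1
114 cl -0.01 113.9 77.0 F 0.3 -0.5 -1.2 M 0.12 -0.04 -0.04 gap 27.8 t 34.4
110 cl -0.0 109.9 77.0 F -0.1 1.1 -1.1 M 0.09 -0.02 0.01 gap 27.8 t 34.7
106 cl -0.01 105.9 77.0 F 0.1 0.7 -1.6 M 0.11 -0.04 0.01 gap 27.5 t 35.0
100 cl -0.02 99.8 77.0 F 0.6 0.5 -1.5 M 0.04 0.03 -0.01 gap 27.8 t 35.3
94 cl -0.01 93.8 77.0 F -0.5 -0.3 -1.5 M 0.14 0.01 0.02 gap 27.3 t 35.6
90 cl 0.0 89.9 77.0 F -0.1 -0.6 -1.2 M 0.13 0.02 0.02 gap 27.8 t 36.0
87 cl -0.01 87.0 77.0 F -0.4 -0.7 -1.2 M 0.08 0.05 -0.04 gap 27.4 t 36.3
```

Run:
```python
from h import *
for t in (85,83.5,82,81,80,79,78,77,76,75):
    line_to(cl(0,t,77),25,Rt(0));dwell(.06);F=cs(t)
    if F[:2]@EY>8 or np.linalg.norm(F)>14: break
c=camera("scene");crop(c,"pics/s13.png",275,375,160,260,6,[])
```

```text
85 cl -0.0 85.0 77.0 F 0.8 0.1 -0.7 M 0.06 0.02 -0.04 gap 27.7 t 36.6
83.5 cl 0.0 83.5 77.0 F -0.5 -0.1 -0.7 M 0.06 0.0 0.03 gap 27.5 t 36.9
82 cl 0.02 82.0 77.0 F -0.0 0.6 -2.3 M 0.04 -0.01 0.05 gap 27.7 t 37.2
81 cl -0.01 81.0 77.0 F 0.3 -0.0 -1.3 M 0.09 0.01 0.05 gap 27.6 t 37.5
80 cl 0.0 80.3 77.0 F 0.1 2.9 -1.0 M 0.41 -0.0 -0.0 gap 27.1 t 37.8
79 cl -0.0 80.3 77.1 F -0.7 5.3 -2.7 M 1.0 0.03 -0.05 gap 27.5 t 38.1
78 cl -0.02 80.3 77.1 F 0.4 7.9 -1.8 M 1.53 0.03 -0.1 gap 27.5 t 38.4
77 cl 0.01 80.3 77.2 F -0.8 10.9 -1.4 M 2.05 0.03 -0.12 gap 27.6 t 38.7
```

View pics/s13.png

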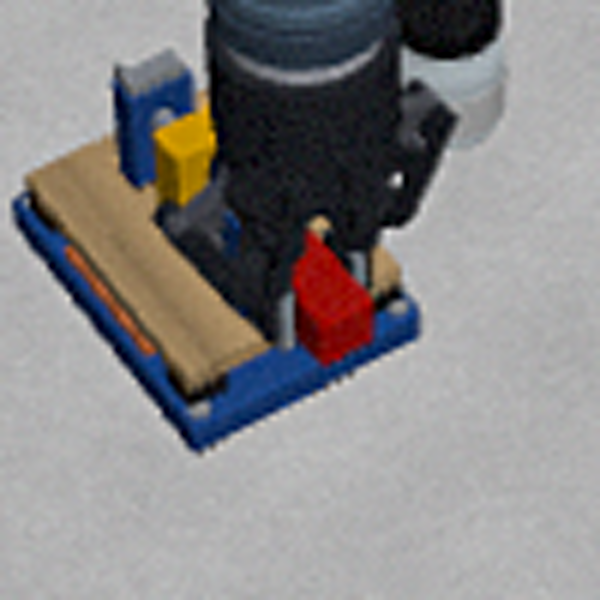

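There's a firm stop at y=80.3, where about 82 was expected for the handle against the post. I'll relax the push, release, retreat and check.

Run:
```python
from h import *
line_to(cl(0,79.8,77),25,Rt(0));dwell(.2);cs()
grip(60);dwell(.1);cs()
line_to(cl(0,80.3,190),150,Rt(0))
move_pose([480,260,260],Rd(YC+np.pi)); dwell(.3)
c=camera("scene");d=camera("top");crop(c,"pics/s14.png",275,365,150,250,6,[]);crop(d,"pics/t14.png",280,390,160,250,7,[cl(0,53,74),cl(0,-53,74),cl(0,-77,74)])
cv2.imwrite("pics/s15.png",c["img"][:,:,::-1])
show()
```

```text
cl 0.02 80.3 77.1 F -0.1 5.1 -0.5 M 0.99 0.11 0.03 gap 27.4 t 39.2
 cl 0.07 79.5 77.0 F 0.5 -0.2 0.8 M -0.0 -0.02 -0.01 gap 60.0 t 39.8
t 42.0 p [480.3 259.4 259.8] F [-1.2 -0.2  0.2] M [-0.03  0.09  0.02] gap 59.9 q [ 0.38  0.32  0.01  1.26 -0.   -0.94]
```

View pics/s14.png

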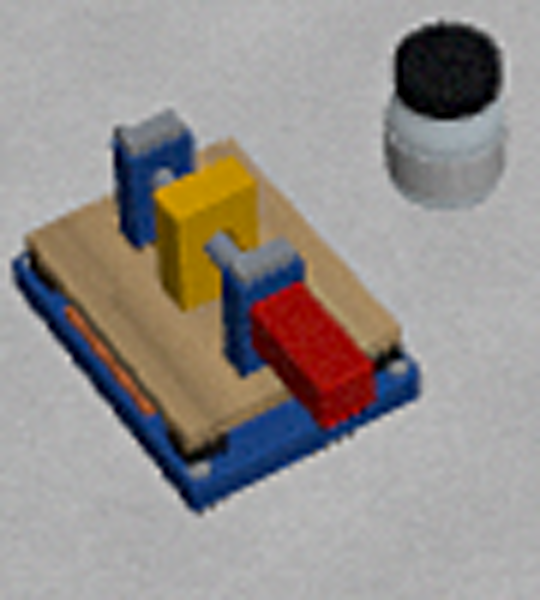

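View pics/t14.png

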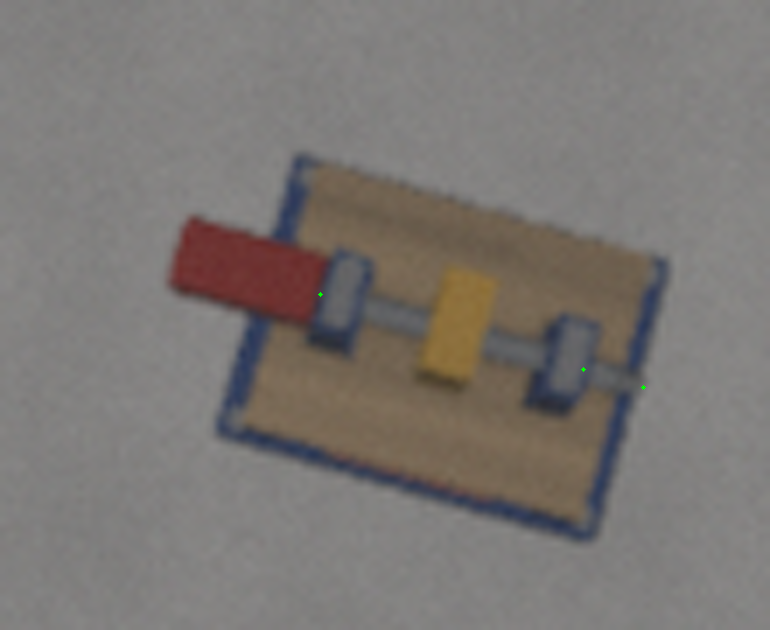

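View pics/s15.png

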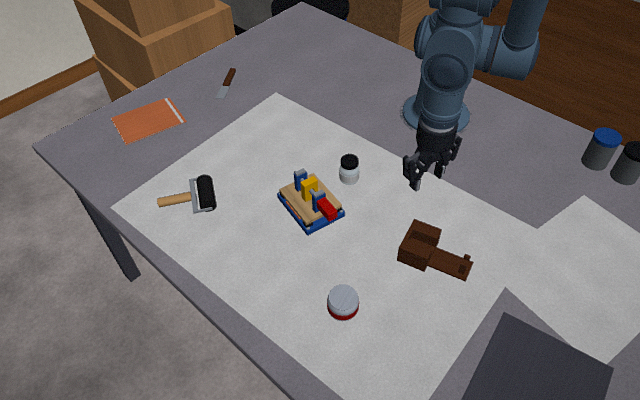

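The top view shows the handle's shoulder flush on the near post at about (322,290). The shaft passes the lug and the far post, and its tip is at (645,383), where the model puts it. The cover is flat, and the jar (349,169), tin (343,302) and roller (203,194) are where they started.

```bash
python3 -c "
from rig import *
sign_off()"
```

```text
the job is handed in; nothing more can be done
```

The plate clamp is closed and the job is handed in; sign-off gives no verdict. All moves were finished by 42 s of the 70 s allowed.

**What I did**
- **Cover:** I lowered it over both posts until it rested on the packing, then let go.
- **Pin, first stage:** I took it out of the rack by the shaft, pushed it through the first post (the clamp's +y end) and into the lug, and released it there.
- **Pin, second stage:** I took it by the red handle, levelled it and pushed until it met a firm stop. I then released it and moved the arm clear.

**Last checks**
- **Cover:** it lies flat on the packing in both views.
- **Pin:** the handle shoulder is flush on the post, and the shaft passes the lug and the far post. The tip is within about a pixel of where it should be.
- **Forces:** in the readings I took at each step, contact force stayed around 11 N or less.
- **Bystanders:** the ink tin, jar and roller are where they started in the final picture.

**What disagreed**
- **Network positions:** what they reported from the two cameras differed by 13–28 mm on the clamp, cover, tin and jar. I used my own corner fits instead, and those agreed to about 4 mm.
- **Sag fit:** the image alone gave an impossible sag for the half-inserted pin. I used about 0.1 rad, worked out from the post, and the grasp held.
- **Home stop:** it came about 2 mm later than expected, within the uncertainty of where I had gripped the pin.

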